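# Refit the gap knob of the blister emptier

### The arm

A 6-joint arm with a two-finger parallel gripper is mounted at the origin on the work surface. World frame = base frame: x ahead of the robot, y to its left, z up, the work surface at z = 0. Lengths are in mm, angles in rad, forces in N, time in s.
With the tool pointing down it reaches from about 275 to 850 mm from the base axis. Payload 19 kg.
Tool frame: the origin (TCP) lies on the mounting face of the last link; the fingertips stand 173 mm ahead of it and the grasp point (between the pads) lies bot.hold_point_z ahead of it (bot.hold_point_z is the distance from the TCP to the grasp point, in mm); y points along the fingers, x is the direction in which the jaws open and shut, and the axes are right-handed (so a half turn about y gives the same grasp; the last joint's range is limited). The gripper opens to 85 mm and grips with 20 to 120 N. Pads are 22 mm wide; open, the fingers measure 114 mm over their backs; the gripper's body (76 mm by 85 mm) begins 54 mm behind the grasp point. The pads swing forward as they close: fully open they stand 13 mm farther back than shut.
Start: joints at [-1.253, 0.15, 1.437, -0, 1.554, -0.134], TCP at [251.013, -517.304, 404.667] pointing down, gripper open.
Joint ranges: [-2.8, 2.8], [-0.68, 2.1], [0.12, 2.68], [-1.39, 4.53], [0.16, 2.79], [-2.81, 2.81]. Speed limits (rad/s): [1.89, 1.89, 2.22, 3.01, 3.01, 3.01].

### API

Orientations are given as [roll, pitch, yaw] about the fixed x, y, z axes, in that order (R = Rz(yaw) Ry(pitch) Rx(roll)).
In Python, from workcell import bot, imaging gives the robot as it stands. The module is installed in compiled form; this text tells all that it offers.
- The arm moves only by the tool send_rows, never from a script. Its argument "rows" is a list that holds one entry, the list of rows, each a list of 5 numbers: the shift along the world's x, y, z in units of 40 mm (1.0 is 40 mm), then the turn about the world's z in rad, then the opening, from 0 (shut) to 1 (fully open). In form: [[[x, y, z, twist, grip], ...]]. A call has 1 to 12 rows; each row is the pose to reach, as a shift and turn from the pose measured when the call began; what a row does not reach only later rows make up. A row lasts 1/8 s, in which the tool goes at most 62.5 mm and 10.7 degrees, less where a joint would pass 70% of its speed; a pose out of reach is approached as far as the arm can. A call with a gripper value outside its range is refused whole. The fingers move at their own pace and stop on an object; the grip force is fixed at half the most. Time passes only in rows, so rows that repeat a pose let the fingers close. It gives the time, the measured TCP pose, the force and the opening at its end, in the units of the state.
- bot.get_state(): the state, without advancing time (a new reading comes with each control period).
- imaging.get_image(name): name is "scene" or "top" or "wrist"; returns a dict with "img" (480x640x3 uint8, red, green, blue), "fx", "fy", "cx", "cy" (pixels), "pose" (4x4, takes a point from camera to world coordinates). Camera axes: x right, y down, z forward; pixel columns grow to the right and rows downward; lengths in mm; the calibration is good to about 2 mm. A picture is of the moment at which its call begins. There is no depth.
- bot.close_job(): hands the job in, once; it reports no verdict.
The state is a dict: "t": time; "joint_positions": joint angles; "dq": joint speeds; "joint_efforts": joint torques, N m; "eef_pos": TCP position; "eef_rot": TCP orientation; "wrist_force": force on the tool from outside, world axes, zero at the start; "ft_torque": the same for the moment, N m; "width": finger opening in mm.
Only numpy, scipy, OpenCV 4.12 (cv2) and the standard library are available. Lean on these libraries where they do the work, as an engineer would, in place of code of your own. Each camera call takes 0.05 s, during which the arm holds its last target.

### The job

The black setting knob of the white blister-emptying machine is lying in the green tray. Pick it up, fit it on the brass D-shaft on top of the machine, feeling for the flat with only light pressure, and press it down until it snaps fully home against the dial plate, then let go. Never force it against the machine, and leave the jar, the bottle and the beaker as they stand.

Things in the scene. Friction and masses are not known exactly. Their poses are not given: they have to be found in the camera images.
- knob_center (a point): black pointer knob, loose, 45 mm tall, 50 g, upright in the tray; point on its axis, half-way up, 22.5 mm above its underside; z up. Lower 21 mm: round skirt 41 mm in diameter; above it a grip bar 40 mm long (along x), 14 mm wide (along y), 24 mm high, to be gripped across the 14 mm. A white pointer line on the bar marks its +x end.
- knob: the same knob; origin at the centre of its underside, axes as knob_center. In the underside is a D-shaped blind bore 18 mm deep, 19.4 mm in diameter, its flat on the +x (pointer) side, 3.7 mm from the axis; a groove inside takes the catch. Over 60 N of contact force on the machine (push plus sideways wedging) damages it: askew, even a 15 N push can come near that; feel with about 5 N.
- shaft_seat (a point): point on the shaft's axis at the face of the dial plate, 92 mm above the counter, where the knob's underside must come to rest; z up, x towards the red stroke. Knob's underside above this point: at 16 mm it meets the shaft's end, at about 6.5 mm two sprung catches stop it until pushed with about 10 to 16 N; at about 1.5 mm they snap in and pull it home.
- shaft_tip (a point): centre of the shaft's end, 16 mm above the seat. Brass D-shaft, 18 mm in diameter, flat 3 mm from the axis, 1.5 mm chamfer, on which an askew knob sinks 1 to 3 mm. It turns stiffly (0.25 N m). Its angle is not reported (these axes are the dial's): the flat first faces anywhere up to 0.85 rad either side of x. The knob slips on only with its pointer towards the flat, to about 0.1 rad.
- machine: white blister-emptying machine, fixed to the counter: box 150 mm (x) by 200 mm (y), flat top at 90 mm, dial plate 3 mm; origin at the centre of its underside; shaft axis at x = -25, y = -20 mm; its x axis is parallel to that of the shaft seat
- tray: green shallow tray, fixed, 130 by 130 mm, walls 14 mm high and 3 mm thick, inner floor 3 mm above the counter; origin at the centre of its underside
- amber_jar_mid (a point): amber jar with yellow lid, bystander, 48 mm in diameter, 65 mm tall; point at its centre
- white_bottle_mid (a point): white bottle with blue cap, bystander, 46 mm in diameter, 78 mm tall; point at its centre
- beaker_mid (a point): small white dosing beaker, bystander, 44 mm in diameter, 50 mm tall; point at its centre

How it is judged:
By the outcome, as a careful person would: the job done as asked, in the order asked, and still so for the second after the job is handed in, with the robot touching nothing.
It also fails if it takes over 72 s, if anything falls off the work surface, if the arm or the gripper's body presses on something with over 40 N, if the wrist force passes 120 N, or if a joint passes its speed limit or range.

## Working session

There is one attempt and no reset: what is moved stays moved. The work goes in short steps, Python scripts to look and compute and a tool call to move; the robot and the scene stay as the last step left them, time stands still between calls to the robot, and variables do not carry over. Pictures are saved under pics/ and viewed, and the job is handed in when it is done.

Besides the shell and the picture viewer there is one more tool, called after "Call:" as name(argument=value, ...) on one line, values as JSON. send_rows: Moves the arm, as the interface text tells. Its arguments: {"type":"object","properties":{"rows":{"type":"array"}},"required":["rows"]}

```bash
mkdir -p pics
python3 - <<'E'
from workcell import bot, imaging
import cv2
print(bot.get_state()); print(bot.hold_point_z)
for n in ["scene","top","wrist"]:
    d=imaging.get_image(n); cv2.imwrite(f"pics/{n}0.png",d["img"][:,:,::-1]); print(n,d["fx"],d["fy"],d["cx"],d["cy"],d["pose"].round(4).tolist())
E
```

```text
{'t': 0.0, 'joint_positions': array([-1.25303162e+00,  1.51019478e-01,  1.43802114e+00, -2.82921163e-05,
        1.55377813e+00, -1.34011109e-01]), 'dq': array([ 5.12292079e-05,  9.74002801e-04, -1.23173420e-03,  7.86277583e-04,
        1.48556686e-03, -2.91384057e-04]), 'joint_efforts': array([-1.35708677e-03, -7.13052106e+01, -5.70869350e+01, -3.83947236e-04,
        8.67042574e-03, -1.66977549e-05]), 'eef_pos': array([ 250.98908378, -517.30182823,  404.06117801]), 'eef_rot': array([-1.57066054e+00,  1.21887565e-03, -1.11901992e+00]), 'wrist_force': array([-0.32870917, -0.17798859, -1.09588116]), 'ft_torque': array([ 0.05361835, -0.01858896, -0.02657336]), 'width': 85.53251396773202}
154.70000000000002
scene 488.4757830000724 488.4757830000724 320.39522418988633 233.63600682852328 [[-0.5009, 0.5178, -0.6935, 1098.613], [0.8655, 0.2999, -0.4013, 263.416], [0.0002, -0.8012, -0.5983, 574.2691], [0.0, 0.0, 0.0, 1.0]]
top 486.98092676464785 486.98092676464785 326.85928762321083 235.94320498012317 [[-0.0009, -0.9836, 0.1802, 382.451], [-0.9997, -0.0035, -0.0242, -40.9053], [0.0245, -0.1802, -0.9833, 842.8001], [0.0, 0.0, 0.0, 1.0]]
wrist 347.0327972594923 347.0327972594923 319.472559595905 239.07703477705093 [[0.4365, -0.8586, -0.2689, 319.3042], [-0.8997, -0.4169, -0.1292, -483.9506], [-0.0012, 0.2983, -0.9545, 374.1816], [0.0, 0.0, 0.0, 1.0]]
```

View pics/scene0.png

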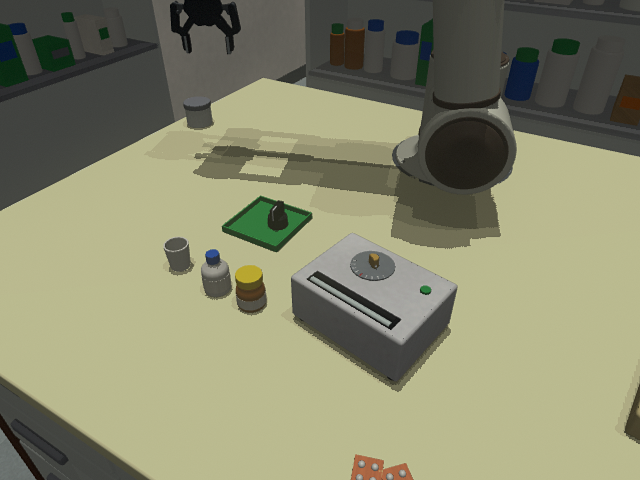

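View pics/top0.png

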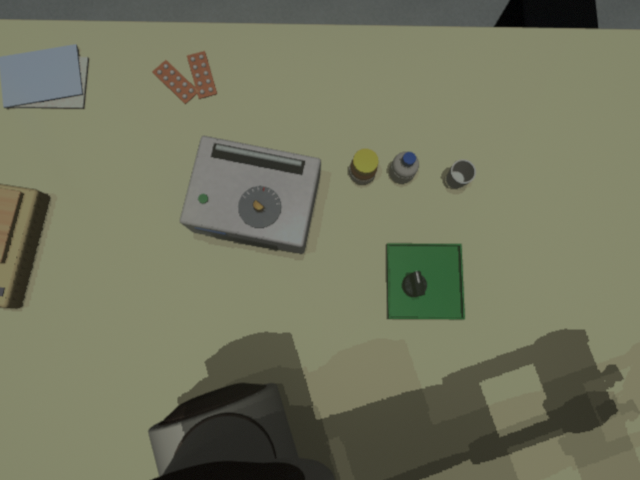

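View pics/wrist0.png

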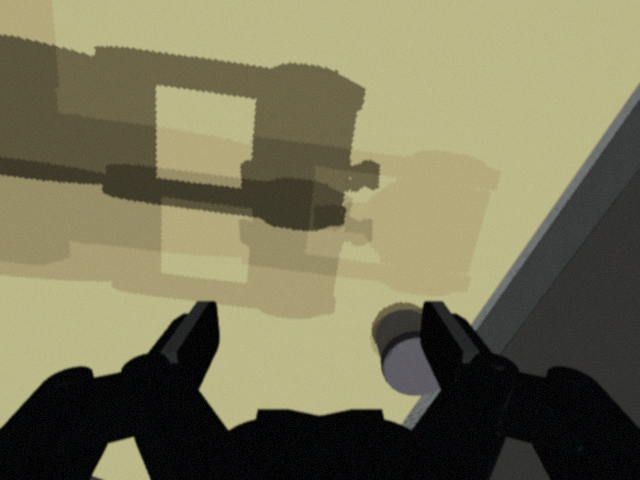

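The scene picture shows the knob in the tray at about (278,215) and the shaft at (374,260). In the top view the knob is at about (415,283) and the dial at (260,207). The wrist view shows nothing useful. Next I'll measure from enlarged crops.

```bash
cat > h.py <<'E'
import numpy as np, cv2
from workcell import bot, imaging
def ray(d,u,v):
    P=d["pose"]; r=P[:3,:3]@np.array([(u-d["cx"])/d["fx"],(v-d["cy"])/d["fy"],1]); return P[:3,3],r
def onz(d,u,v,z):
    o,r=ray(d,u,v); return o+r*(z-o[2])/r[2]
def proj(d,p):
    P=d["pose"]; c=P[:3,:3].T@(np.array(p)-P[:3,3]); return np.array([d["fx"]*c[0]/c[2]+d["cx"],d["fy"]*c[1]/c[2]+d["cy"]])
def tri(a,b):
    A=[];B=[]
    M=np.zeros((3,3));q=np.zeros(3)
    for o,r in (a,b):
        r=r/np.linalg.norm(r);K=np.eye(3)-np.outer(r,r);M+=K;q+=K@o
    p=np.linalg.solve(M,q)
    return p,[np.linalg.norm(np.cross(p-o,r/np.linalg.norm(r))) for o,r in (a,b)]
def crop(n,d,u,v,w,h,k):
    im=d["img"][v:v+h,u:u+w,::-1]; cv2.imwrite(n,cv2.resize(im,None,fx=k,fy=k,interpolation=cv2.INTER_CUBIC))
E
python3 - <<'E'
from h import *
t=imaging.get_image("top"); s=imaging.get_image("scene")
# tile: top tray, top dial, scene knob, scene dial
def c(d,u,v,w,h): return cv2.resize(d["img"][v:v+h,u:u+w,::-1],(400,300),interpolation=cv2.INTER_CUBIC)
im=np.vstack([np.hstack([c(t,375,235,100,75),c(t,210,170,100,75)]),np.hstack([c(s,218,190,100,75),c(s,324,225,100,75)])])
cv2.imwrite("pics/c1.png",im)
def blob(d,mask,name):
    n,l,st,ce=cv2.connectedComponentsWithStats(mask.astype(np.uint8))
    i=1+np.argmax(st[1:,4]); print(name,ce[i].round(1),st[i]); return l==i
hsv=cv2.cvtColor(t["img"],cv2.COLOR_RGB2HSV)
tr=np.zeros((480,640),bool); tr[235:325,380:470]=1
g=blob(t,(hsv[...,0]>45)&(hsv[...,0]<85)&(hsv[...,1]>100)&tr,"tray")
cn=cv2.minAreaRect(np.argwhere(g)[:,::-1].astype(np.float32)); print(cn); 
for p in cv2.boxPoints(cn): print(onz(t,*p,14).round(1))
k=blob(t,tr&(t["img"].max(2)<60),"knob")
E
```

```text
tray [424.9 281.7] [ 388  245   76   74 4714]
((425.5, 281.5), (73.0, 75.0), 90.0)
[ 518.8 -167.1   14. ]
[ 519.2 -297.9   14. ]
[ 394.2 -291.4   14. ]
[ 394.3 -164.2   14. ]
knob [413.7 285.1] [402 272  25  25 438]
```

View pics/c1.png

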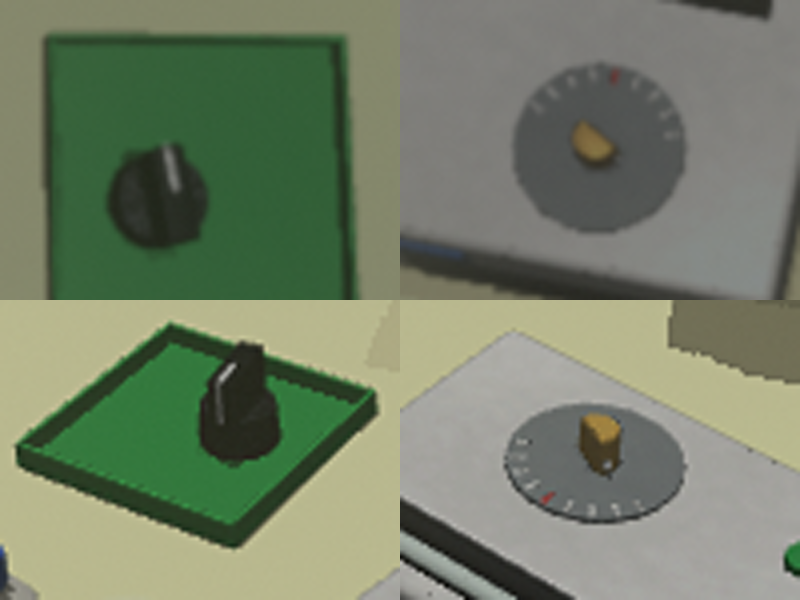

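The crops show the knob skirt near top pixel (414.5,285) with its pointer line running from (419,282) to (416,272), so it points about +x with a slight turn to +y. The dial is centred near (260,207) with the red stroke at (263,189). The brass flat faces up and to the right, at about -0.7 rad in world axes.

```bash
python3 - <<'E'
from h import *
t=imaging.get_image("top"); s=imaging.get_image("scene")
def comp(m,seed=None):
    n,l,st,ce=cv2.connectedComponentsWithStats(m.astype(np.uint8)); i=1+np.argmax(st[1:,4]); return (l==i).astype(np.uint8),ce[i]
for d,nm,box in((t,"top",(225,175,300,240)),(s,"scene",(340,240,405,290))):
    im=d["img"].astype(int); x0,y0,x1,y1=box
    r=np.zeros((480,640),bool); r[y0:y1,x0:x1]=1
    g=im.mean(2); print(nm,"gray samples",[int(g[y0+ (y1-y0)//2,x]) for x in range(x0,x1,4)])
    br=r&(im[...,0]-im[...,2]>45)&(im[...,0]-im[...,1]>15)&(im[...,1]-im[...,2]>15)
    m,c=comp(br); print("brass",c,m.sum())
    thr=130 if nm=="scene" else 105
    dm,c=comp(r&((g<thr)|(m>0)));
    cs,_=cv2.findContours(dm,cv2.RETR_EXTERNAL,cv2.CHAIN_APPROX_NONE); h=cv2.convexHull(max(cs,key=len))
    e=cv2.fitEllipse(h); print("ellipse",e); 
    print("center onz93",onz(d,*e[0],93))
    red=r&(im[...,0]-im[...,1]>50)&(abs(im[...,1]-im[...,2])<40); 
    m,c=comp(red); print("red",c,m.sum(),onz(d,*c,93))
# pointer
w=np.argwhere((t["img"].min(2)>75))
a=(onz(t,416.4,272.0,48),onz(t,419.3,282.5,48)); print("ptr",a,np.arctan2(*(a[0]-a[1])[[1,0]]))
# skirt top in both
hs=cv2.cvtColor(s["img"],cv2.COLOR_RGB2HSV)
E
python3 - <<'E'
from h import *
t=imaging.get_image("top"); s=imaging.get_image("scene")
for d,(u,v,w,h),n in((t,(400,268,32,32),"t"),(s,(262,196,32,40),"s")):
    crop(f"pics/k_{n}.png",d,u,v,w,h,14)
a=cv2.imread("pics/k_t.png");b=cv2.imread("pics/k_s.png")
H=560;im=np.zeros((H,900,3),np.uint8);im[:a.shape[0],:a.shape[1]]=a;im[:b.shape[0],450:450+b.shape[1]]=b
cv2.imwrite("pics/k1.png",im[:,:800] if 0 else cv2.resize(im,(800,498)))
E
```

```text
top gray samples [124, 124, 125, 119, 81, 81, 82, 68, 102, 100, 75, 82, 83, 83, 100, 128, 128, 131, 130]
brass [257.025 205.05 ] 40
ellipse ((259.24139404296875, 206.59107971191406), (42.124210357666016, 43.404510498046875), 73.37619018554688)
center onz93 [566.58985755  47.28728492  93.        ]Traceback (most recent call last):
  File "<stdin>", line 17, in <module>
  File "<stdin>", line 4, in comp
    return _wrapfunc(a, 'argmax', axis=axis, out=out, **kwds)
    return bound(*args, **kwds)
ValueError: attempt to get argmax of an empty sequence
```

View pics/k1.png

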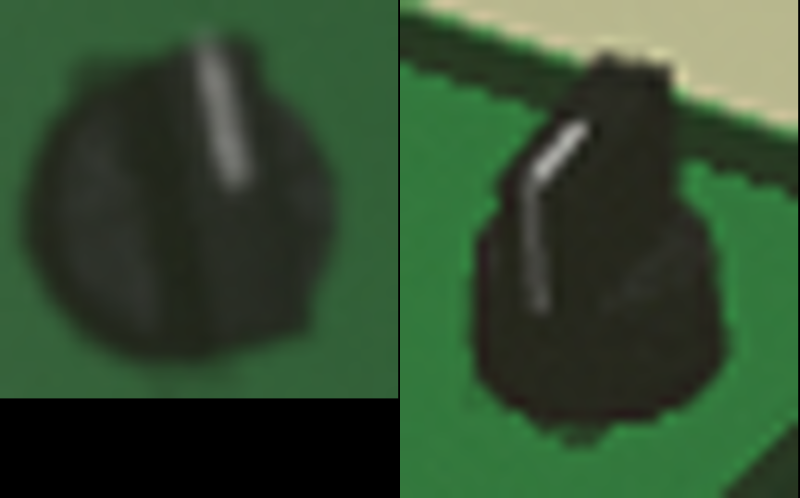

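Run:
```python
from h import *
t=imaging.get_image("top"); s=imaging.get_image("scene")
o=tri(ray(t,416.5,271.4),ray(s,272.85,210.5)); i=tri(ray(t,419.05,283),ray(s,276.9,206))
print("outer",o,"inner",i)
for n,p in(("o",(416.5,271.4)),("i",(419.05,283))): print(n,onz(t,*p,48))
a=onz(t,416.5,271.4,48)-onz(t,419.05,283,48);print(np.arctan2(a[1],a[0]),np.linalg.norm(a))
print("skirt",onz(t,414.5,284.7,20), "left/right",onz(t,402,284.7,22),onz(t,426.9,284.7,22))
im=t["img"].astype(int);r=im[180:235,240:285]
q=r[...,0]-(r[...,1]+r[...,2])//2
for y,x in np.argwhere(q>22): print(x+240,y+180,r[y,x],end=';')
print()
for n,d,p in(("t",t,(567,47,93)),("s",s,(567,47,93))): print(n,proj(d,p), proj(d,(567,47,108)))
```

```text
outer (array([ 469.10759489, -207.50469247,   47.05625381]), [np.float64(0.7405525819685804), np.float64(0.7405525819686261)]) inner (array([ 450.10378635, -211.28252768,   45.32966531]), [np.float64(0.8947143424332581), np.float64(0.8947143424332029)])
o [ 469.35692476 -207.980797     48.        ]
i [ 450.29472962 -211.52620882   48.        ]
0.183890566581004 19.389100763641594
skirt [ 449.79742094 -209.68641843   20.        ] left/right [ 449.61040651 -188.0569373    22.        ] [ 449.65687703 -230.35206826   22.        ]
263 188 [97 62 59];264 188 [92 68 66];263 189 [95 58 55];263 190 [92 65 62];255 201 [107  92  58];256 201 [107  92  60];254 202 [102  87  56];255 202 [114  96  59];256 202 [118  98  59];257 202 [108  90  58];258 202 [94 82 58];253 203 [95 83 61];254 203 [111  93  59];255 203 [118  98  60];256 203 [122 101  61];257 203 [121 100  61];258 203 [116  97  60];259 203 [100  85  58];253 204 [98 85 61];254 204 [113  94  58];255 204 [120 100  61];256 204 [124 102  62];257 204 [127 105  64];258 204 [126 104  63];259 204 [119 100  61];260 204 [104  90  60];253 205 [94 82 60
[... 217 characters left out ...]
 59];256 206 [126 105  63];257 206 [130 110  66];258 206 [130 111  66];259 206 [131 111  66];260 206 [129 111  66];261 206 [123 105  63];262 206 [105  90  57];254 207 [87 75 51];255 207 [110  92  57];256 207 [124 103  62];257 207 [129 109  66];258 207 [131 113  67];259 207 [130 113  66];260 207 [130 112  66];261 207 [125 108  64];262 207 [104  90  56];255 208 [86 74 48];256 208 [104  88  55];257 208 [120 103  62];258 208 [126 111  65];259 208 [128 112  67];260 208 [120 104  62];261 208 [105  91  56];257 209 [92 79 52];258 209 [100  89  55];259 209 [98 87 54];260 209 [89 79 51];
t [259.43028619 206.33914688] [258.34792079 204.0131553 ]
s [372.24573094 263.50512083] [372.88111458 255.87727801]
```

Call:
send_rows(rows=[[[1.25,1.9,-0.4,-0.13,1],[2.5,3.8,-0.8,-0.268,1],[3.75,5.7,-1.3,-0.268,1],[4.98,7.67,-2.0,-0.268,1],[4.98,7.67,-2.6,-0.268,1],[4.98,7.67,-2.6,-0.268,1],[4.98,7.67,-2.6,-0.268,1],[4.98,7.67,-2.6,-0.268,1],[4.98,7.67,-2.6,-0.268,1]]])

```text
t: 1.68
eef_pos: [449.9, -211.5, 301.3]
eef_rot: [-1.57, -0.001, -1.388]
wrist_force: [0.0, 0.3, 0.6]
width: 85.3
```

Run:
```python
from h import *
w=imaging.get_image("wrist");s=bot.get_state();print(s["t"],s["eef_pos"],s["eef_rot"],s["wrist_force"])
cv2.imwrite("pics/w1.png",w["img"][:,:,::-1]); print(proj(w,(450,-210.5,48)),proj(w,(450,-210.5,24)),w["pose"].round(3).tolist())
```

```text
1.725 [ 449.84985209 -211.60811386  301.30430677] [-1.57011684e+00 -7.31452095e-04 -1.38854615e+00] [-0.95035478  0.29037666 -0.12722247]
[317.83412974 247.46859349] [317.95072978 237.13435746] [[0.182, -0.939, -0.293, 524.596], [-0.983, -0.173, -0.055, -197.66], [0.001, 0.298, -0.955, 271.388], [0.0, 0.0, 0.0, 1.0]]
```

View pics/w1.png

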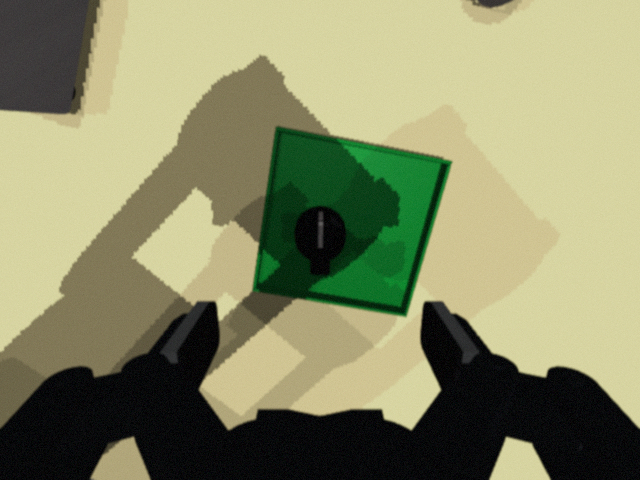

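The wrist view shows the knob's pointer line vertical at column 320, midway between the fingers (216 and 422), so the alignment is good. I'll go down now.

Call:
send_rows(rows=[[[0,0,-1.0,0,1],[0,0,-2.0,0,1],[0,0,-2.5,0,1],[0,0,-2.5,0,1],[0,0,-2.5,0,0.6],[0,0,-2.5,0,0.4],[0,0,-2.5,0,0.4]]])

```text
t: 2.6
eef_pos: [449.9, -211.8, 202.0]
eef_rot: [-1.569, -0.002, -1.389]
wrist_force: [0.4, 0.6, -0.1]
width: 34.4
```

Run:
```python
from h import *
w=imaging.get_image("wrist");s=bot.get_state();print(s["t"],s["eef_pos"],s["eef_rot"],s["wrist_force"],s["width"])
cv2.imwrite("pics/w2.png",w["img"][:,:,::-1])
d=imaging.get_image("scene"); crop("pics/s2.png",d,200,140,160,120,5)
```

```text
2.65 [ 449.90920256 -211.68653     201.83552817] [-1.56957725e+00 -1.34477450e-03 -1.38856758e+00] [ 0.6410009   0.47202465 -0.24807208] 34.194468840286646
```

View pics/w2.png

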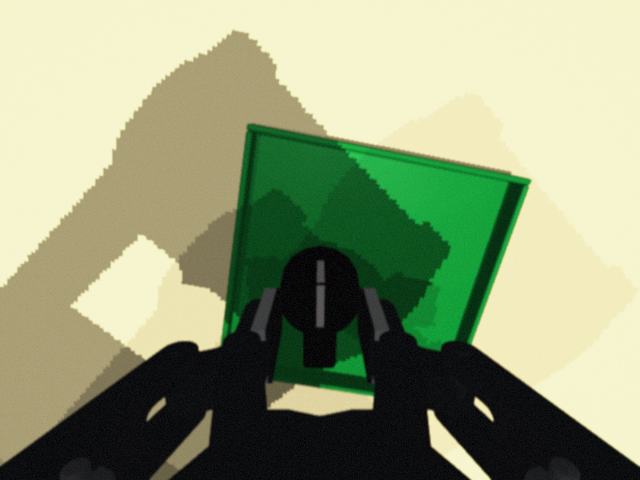

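View pics/s2.png

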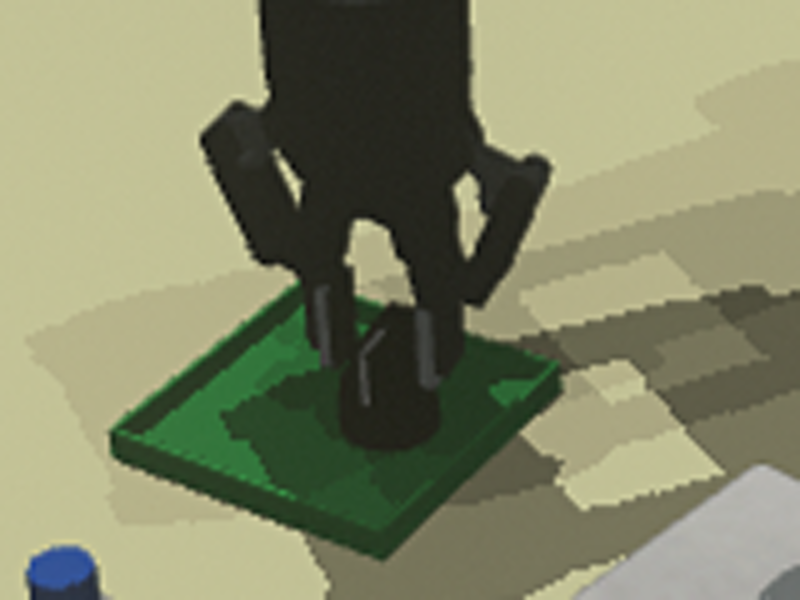

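The fingers stand evenly either side of the bar (272 and 368, with the line at 320). I'll go down 2 mm and close.

Call:
send_rows(rows=[[[0,0,-0.05,0,0.4],[0,0,-0.05,0,0.2],[0,0,-0.05,0,0],[0,0,-0.05,0,0],[0,0,-0.05,0,0],[0,0,-0.05,0,0],[0,0,-0.05,0,0]]])

```text
t: 3.58
eef_pos: [449.9, -211.6, 199.7]
eef_rot: [-1.57, -0.001, -1.388]
wrist_force: [0.3, 0.9, 1.6]
width: 13.0
```

Run:
```python
from h import *
w=imaging.get_image("wrist");s=bot.get_state();print(s["t"],s["eef_pos"],s["eef_rot"],s["wrist_force"],s["width"])
cv2.imwrite("pics/w3.png",w["img"][:,:,::-1])
```

```text
3.625 [ 449.93585769 -211.64828523  199.73357141] [-1.56959624e+00 -1.26233673e-03 -1.38847377e+00] [1.38717581 0.47684859 1.29486113] 12.73070956020547
```

View pics/w3.png

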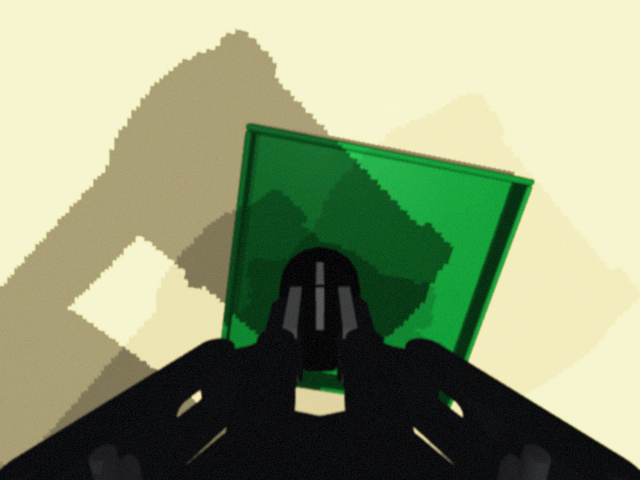

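The knob is gripped, with the bar showing 13 mm between the pads and the inner end of the line at (320,331). I'll lift it and carry it to a viewing pose behind the shaft.

Call:
send_rows(rows=[[[0,0,0.5,0,0],[0,0,1.5,0,0],[0,0,3.0,0,0],[0.2,1.2,3.5,-0.17,0],[0.5,2.6,3.5,-0.34,0],[0.8,4.0,3.5,-0.51,0],[1.1,5.4,3.5,-0.68,0],[1.4,6.8,3.5,-0.87,0],[1.58,7.6,3.5,-0.87,0],[1.58,7.6,3.5,-0.87,0],[1.58,7.6,3.5,-0.87,0],[1.58,7.6,3.5,-0.87,0]]])

```text
t: 5.12
eef_pos: [513.1, 91.4, 339.7]
eef_rot: [-1.57, -0.001, -2.259]
wrist_force: [0.3, -0.2, -0.1]
width: 13.0
```

Run:
```python
from h import *
w=imaging.get_image("wrist");s=bot.get_state();print(s["t"],s["eef_pos"],s["eef_rot"],s["wrist_force"],s["ft_torque"],s["width"],s["joint_positions"])
cv2.imwrite("pics/w4.png",w["img"][:,:,::-1])
np.save("w4pose.npy",w["pose"]); print(proj(w,(567,47,108)))
```

```text
5.175 [513.07614461  91.39405603 339.75448328] [-1.56952883e+00 -1.32825767e-03 -2.25959563e+00] [-0.11651135 -0.87547976 -0.89072912] [0.00468829 0.02705498 0.01200027] 12.742493712959018 [ 2.89068499e-02  6.98755735e-02  1.65885828e+00 -1.85731753e-03
  1.41277778e+00  2.28879383e+00]
[318.70722692 142.43976632]
```

View pics/w4.png

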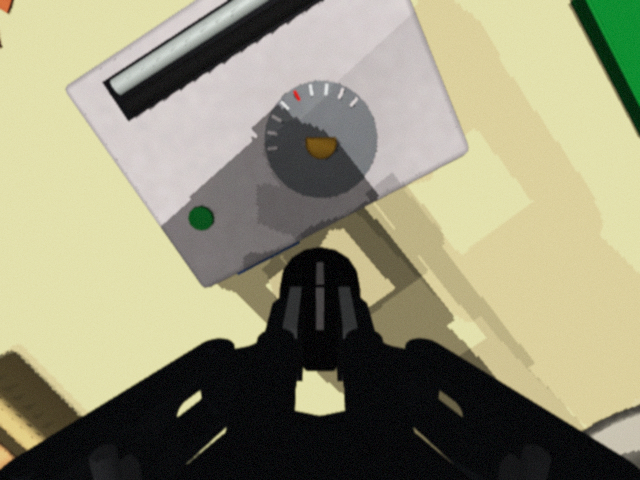

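The wrist view shows the brass D at (321,147) with its flat facing up the image, nearly square to the pointer line at column 320. The red stroke is at (296,96). I'll measure these exactly.

Run:
```python
from h import *
w=imaging.get_image("wrist");s=bot.get_state();T=s["eef_pos"]
im=w["img"].astype(int); sub=np.zeros((480,640),bool); sub[120:175,290:350]=1
m=sub&(im[...,0]-im[...,2]>35)
n,l,st,ce=cv2.connectedComponentsWithStats(m.astype(np.uint8)); i=1+np.argmax(st[1:,4]); print(st[i],ce[i]); m=l==i
ys,xs=np.nonzero(m)
P=np.array([onz(w,x,y,108)[:2] for x,y in zip(xs,ys)])
cs,_=cv2.findContours(m.astype(np.uint8),cv2.RETR_EXTERNAL,cv2.CHAIN_APPROX_NONE)
C=np.array([onz(w,*p[0],108)[:2] for p in cs[0]])
# top edge line: per column top pixel
top=[(x,ys[xs==x].min()) for x in range(xs.min()+3,xs.max()-2)]
print(top)
L=np.array([onz(w,x,y-.5,108)[:2] for x,y in top]); d=np.polyfit([a for a,_ in top],[b for _,b in top],1); print("slope img",d)
v=cv2.fitLine(L.astype(np.float32),cv2.DIST_L2,0,.01,.01).ravel(); t=v[:2]; 
nrm=np.array([-t[1],t[0]]); cen=P.mean(0)
if nrm@(L.mean(0)-cen)<0:nrm=-nrm
print("flat normal ang",np.arctan2(nrm[1],nrm[0]),"pointer ang",s["eef_rot"][2]+np.pi/2)
# extents; width along t
h=P@t; q=P@nrm; print("width",h.max()-h.min(),"depth",q.max()-q.min(),"min q centre")
# axis: mid of width, q = flat -3 ; or back edge +9
fl=L.mean(0)@nrm; back=q.min(); print("fl-back",fl-back)
for c in (fl-3,back+8.7): print("axis",t*(h.max()+h.min())/2+nrm*c)
# dial
g=im.mean(2); 
zt=T[2]-199.7+48; a=onz(w,320,330.5,zt); print("knob axis by line inner end",a,"TCP",T,"along pointer",(a[:2]-T[:2])@nrm)
crop("pics/w4c.png",w,250,70,140,140,4)
```

```text
[306 137  31  22 540] [320.59444444 146.48148148]
[(309, np.int64(138)), (310, np.int64(138)), (311, np.int64(138)), (312, np.int64(137)), (313, np.int64(138)), (314, np.int64(137)), (315, np.int64(137)), (316, np.int64(138)), (317, np.int64(137)), (318, np.int64(138)), (319, np.int64(138)), (320, np.int64(138)), (321, np.int64(138)), (322, np.int64(137)), (323, np.int64(137)), (324, np.int64(138)), (325, np.int64(138)), (326, np.int64(137)), (327, np.int64(138)), (328, np.int64(138)), (329, np.int64(138)), (330, np.int64(138)), (331, np.int64(138)), (332, np.int64(138)), (333, np.int64(138))]
slope img [1.38461538e-02 1.33275385e+02]
flat normal ang -0.7021533 pointer ang -0.688841900418228
width 16.82964264343201 depth 11.50077290656111 min q centre
fl-back 11.345887346343773
axis [566.07170316  46.08371096]
axis [566.34205159  45.85500264]
knob axis by line inner end [512.57731765  91.17551019 188.08966538] TCP [513.08777124  91.45611054 339.78966538] along pointer -0.20847798467609113
```

View pics/w4c.png

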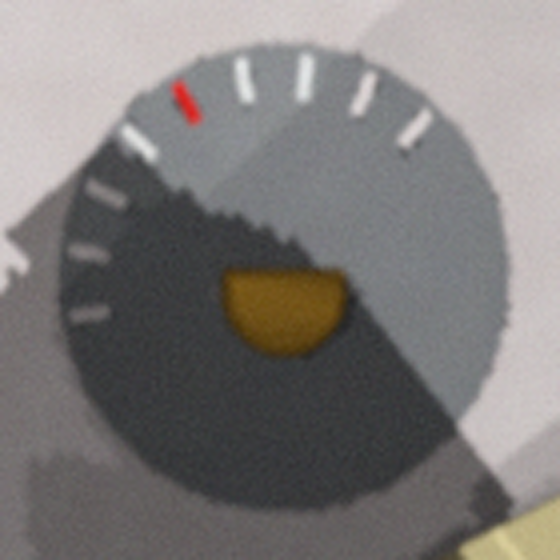

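Run:
```python
from h import *
w=imaging.get_image("wrist")
print("dial",onz(w,320.75,139.25,92),"brass z sens",onz(w,320.6,146.5,108)-onz(w,320.6,146.5,110))
print("line sens",onz(w,320,330.5,188)-onz(w,320,331.5,188),onz(w,320,330.5,188)-onz(w,320,330.5,190))
```

```text
dial [567.35054157  45.18115843  92.        ] brass z sens [-0.06935873  0.04404783 -2.        ]
line sens [ 0.35326153 -0.29067367  0.        ] [-0.97044946  0.78982133 -2.        ]
```

Call:
send_rows(rows=[[[0.5,-0.4,0,0,0],[1.34,-1.13,0,-0.013,0],[1.34,-1.13,-0.4,-0.013,0],[1.34,-1.13,-0.7,-0.013,0],[1.34,-1.13,-0.7,-0.013,0],[1.34,-1.13,-0.7,-0.013,0],[1.34,-1.13,-0.7,-0.013,0]]])

```text
t: 6.15
eef_pos: [566.6, 46.6, 312.5]
eef_rot: [-1.569, -0.001, -2.272]
wrist_force: [0.0, -0.2, -1.3]
width: 12.4
```

Run:
```python
from h import *
s=bot.get_state();print(s["t"],s["eef_pos"],s["eef_rot"],s["wrist_force"],s["ft_torque"])
d=imaging.get_image("scene"); a=d["img"][200:300,320:420,::-1]
t=imaging.get_image("top"); b=t["img"][160:260,210:310,::-1]
cv2.imwrite("pics/s5.png",np.hstack([cv2.resize(x,(400,400),interpolation=cv2.INTER_CUBIC) for x in(a,b)]))
```

```text
6.15 [566.60173248  46.63889303 312.46809808] [-1.56873026e+00 -5.61103522e-04 -2.27217770e+00] [ 0.03872717 -0.22098461 -1.28844895] [ 0.02290466  0.04634534 -0.01609599]
```

View pics/s5.png

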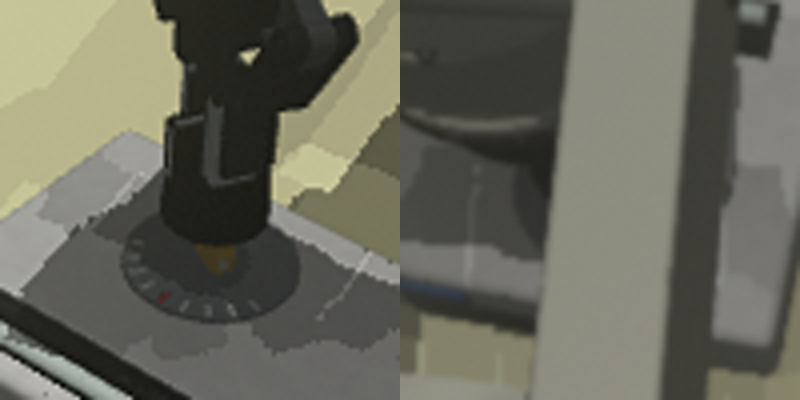

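The scene picture shows the knob upright just above the brass shaft, which is visible under the skirt, with its pointer towards the flat. I'll come down gently.

Call:
send_rows(rows=[[[0,0,-0.1,0,0],[0,0,-0.15,0,0],[0,0,-0.175,0,0],[0,0,-0.175,0,0]]])

```text
t: 6.75
eef_pos: [566.7, 46.5, 305.1]
eef_rot: [-1.569, -0.001, -2.272]
wrist_force: [0.5, 0.3, -0.6]
width: 13.1
```

Call:
send_rows(rows=[[[0,0,-0.025,0,0],[0,0,-0.025,0,0]]])

```text
t: 7.0
eef_pos: [566.7, 46.5, 304.1]
eef_rot: [-1.569, -0.001, -2.272]
wrist_force: [0.0, 0.3, 0.0]
width: 12.8
```

Call:
send_rows(rows=[[[0,0,-0.025,0,0],[0,0,-0.025,0,0]]])

```text
t: 7.25
eef_pos: [566.6, 46.5, 303.0]
eef_rot: [-1.569, -0.001, -2.272]
wrist_force: [-0.1, -0.2, 0.0]
width: 12.7
```

Call:
send_rows(rows=[[[0,0,-0.02,0,0],[0,0,-0.02,0,0]]])

```text
t: 7.5
eef_pos: [566.6, 46.5, 302.1]
eef_rot: [-1.569, -0.001, -2.272]
wrist_force: [-0.1, 0.0, -0.8]
width: 12.5
```

Call:
send_rows(rows=[[[0,0,-0.02,0,0],[0,0,-0.02,0,0]]])

```text
t: 7.75
eef_pos: [566.6, 46.5, 301.3]
eef_rot: [-1.569, -0.001, -2.272]
wrist_force: [0.4, -0.9, -1.3]
width: 12.8
```

Call:
send_rows(rows=[[[0,0,-0.02,0,0],[0,0,-0.02,0,0]]])

```text
t: 8.0
eef_pos: [566.6, 46.5, 300.4]
eef_rot: [-1.57, -0.001, -2.272]
wrist_force: [0.4, -0.3, -0.7]
width: 12.8
```

Call:
send_rows(rows=[[[0,0,-0.02,0,0],[0,0,-0.02,0,0]]])

```text
t: 8.25
eef_pos: [566.6, 46.5, 299.5]
eef_rot: [-1.57, -0.001, -2.272]
wrist_force: [0.3, -1.7, -1.1]
width: 13.1
```

It's already 5 mm past the shaft's end with no resistance, so the knob is slipping on. I'll continue in small steps.

Call:
send_rows(rows=[[[0,0,-0.025,0,0],[0,0,-0.025,0,0]]])

```text
t: 8.5
eef_pos: [566.6, 46.5, 298.4]
eef_rot: [-1.57, -0.001, -2.272]
wrist_force: [-0.0, -0.8, 0.2]
width: 12.7
```

Call:
send_rows(rows=[[[0,0,-0.025,0,0],[0,0,-0.025,0,0]]])

```text
t: 8.75
eef_pos: [566.5, 46.5, 297.2]
eef_rot: [-1.57, -0.002, -2.272]
wrist_force: [-0.3, 0.5, -0.7]
width: 12.5
```

Call:
send_rows(rows=[[[0,0,-0.02,0,0],[0,0,-0.02,0,0]]])

```text
t: 9.0
eef_pos: [566.5, 46.5, 296.4]
eef_rot: [-1.57, -0.002, -2.272]
wrist_force: [-0.3, -0.2, 0.0]
width: 12.7
```

Call:
send_rows(rows=[[[0,0,-0.02,0,0],[0,0,-0.02,0,0]]])

```text
t: 9.25
eef_pos: [566.5, 46.5, 295.5]
eef_rot: [-1.57, -0.002, -2.272]
wrist_force: [0.3, -0.0, 0.3]
width: 13.0
```

Call:
send_rows(rows=[[[0,0,-0.02,0,0],[0,0,-0.02,0,0]]])

```text
t: 9.5
eef_pos: [566.5, 46.5, 294.8]
eef_rot: [-1.57, -0.002, -2.272]
wrist_force: [0.2, 0.3, -0.1]
width: 12.8
```

Run:
```python
from h import *
s=bot.get_state();print(s["t"],s["eef_pos"],s["wrist_force"],s["ft_torque"])
d=imaging.get_image("scene"); a=d["img"][200:300,320:420,::-1]
b=imaging.get_image("wrist"); b=b["img"][160:360,220:420,::-1]
cv2.imwrite("pics/s6.png",np.hstack([cv2.resize(x,(400,400),interpolation=cv2.INTER_CUBIC) for x in(a,b)]))
```

```text
9.5 [566.53232673  46.50405405 294.7526145 ] [ 0.21096225  0.25721431 -0.05637782] [ 0.02764426 -0.00243876  0.02841861]
```

View pics/s6.png

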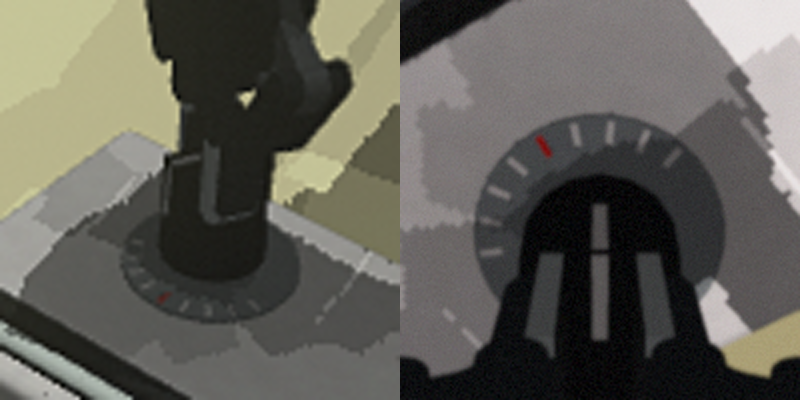

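Both views show the knob over the shaft, a few mm above the dial and centred. The catches come next.

Call:
send_rows(rows=[[[0,0,-0.015,0,0],[0,0,-0.015,0,0]]])

```text
t: 9.85
eef_pos: [566.6, 46.5, 294.3]
eef_rot: [-1.57, -0.001, -2.272]
wrist_force: [-0.0, 0.3, 1.8]
width: 12.7
```

Call:
send_rows(rows=[[[0,0,-0.015,0,0],[0,0,-0.015,0,0]]])

```text
t: 10.1
eef_pos: [566.6, 46.5, 293.9]
eef_rot: [-1.569, -0.001, -2.272]
wrist_force: [-0.3, -0.2, 4.8]
width: 12.9
```

Call:
send_rows(rows=[[[0,0,-0.015,0,0],[0,0,-0.015,0,0]]])

```text
t: 10.35
eef_pos: [566.7, 46.5, 293.6]
eef_rot: [-1.569, -0.001, -2.272]
wrist_force: [-0.3, -0.0, 6.7]
width: 12.7
```

Catch resistance starts at TCP z ≈ 294.4, as predicted. I'll press on gradually.

Call:
send_rows(rows=[[[0,0,-0.03,0,0],[0,0,-0.03,0,0]]])

```text
t: 10.6
eef_pos: [566.6, 46.4, 292.3]
eef_rot: [-1.569, -0.001, -2.272]
wrist_force: [0.7, -0.8, -1.0]
width: 12.5
```

Call:
send_rows(rows=[[[0,0,-0.03,0,0],[0,0,-0.03,0,0]]])

```text
t: 10.85
eef_pos: [566.6, 46.4, 290.7]
eef_rot: [-1.569, -0.001, -2.272]
wrist_force: [0.9, 0.1, -0.7]
width: 12.8
```

Call:
send_rows(rows=[[[0,0,-0.02,0,0],[0,0,-0.02,0,0]]])

```text
t: 11.1
eef_pos: [566.5, 46.5, 289.5]
eef_rot: [-1.57, -0.002, -2.272]
wrist_force: [0.3, 0.7, -3.6]
width: 12.8
```

Call:
send_rows(rows=[[[0,0,-0.02,0,0],[0,0,-0.02,0,0]]])

```text
t: 11.35
eef_pos: [566.5, 46.5, 288.8]
eef_rot: [-1.57, -0.002, -2.272]
wrist_force: [0.8, 0.7, -0.7]
width: 12.5
```

Call:
send_rows(rows=[[[0,0,-0.02,0,0],[0,0,-0.02,0,0]]])

```text
t: 11.6
eef_pos: [566.5, 46.5, 288.7]
eef_rot: [-1.569, -0.001, -2.272]
wrist_force: [-4.2, 1.0, 8.2]
width: 12.7
```

Call:
send_rows(rows=[[[0,0,-0.02,0,0],[0,0,-0.02,0,0]]])

```text
t: 11.85
eef_pos: [566.4, 46.5, 288.7]
eef_rot: [-1.569, -0.001, -2.272]
wrist_force: [-4.8, -0.4, 10.0]
width: 13.0
```

Run:
```python
from h import *
s=bot.get_state();print(s["t"],s["eef_pos"],s["wrist_force"],s["ft_torque"])
d=imaging.get_image("scene"); a=d["img"][200:300,320:420,::-1]
b=imaging.get_image("wrist"); b=b["img"][160:360,220:420,::-1]
cv2.imwrite("pics/s7.png",np.hstack([cv2.resize(x,(400,400),interpolation=cv2.INTER_CUBIC) for x in(a,b)]))
```

```text
11.85 [566.38368365  46.50216025 288.68282245] [-4.82186678 -0.41936933  9.98866084] [7.66622018e-04 8.74441741e-01 8.66153237e-03]
```

View pics/s7.png

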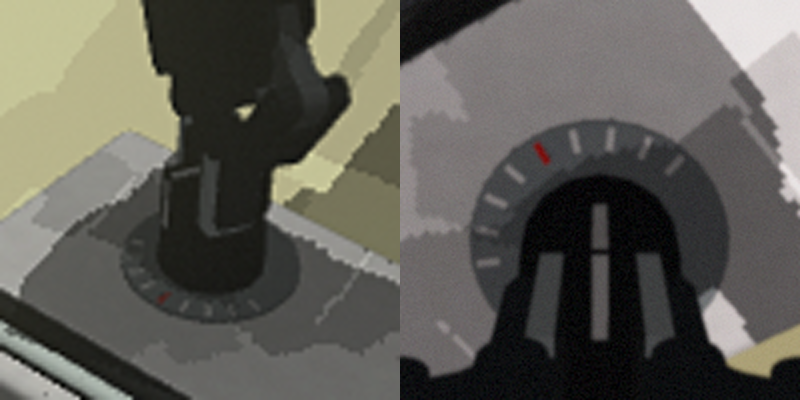

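The knob's underside rests on the dial plate, and z stays at 288.7 under a 10 N push, which matches the predicted seat. I'll relieve the push, open the gripper and withdraw.

Call:
send_rows(rows=[[[0,0,0.0,0,0],[0,0,0.0,0,0.3],[0,0,0,0,0.6],[0,0,0,0,0.8],[0,0,0,0,0.8],[0,0,0.3,0,0.8],[0,0,0.8,0,0.8],[0,0,2,0,0.8],[0,0,3,0,0.8],[-0.8,0.7,3,0,0.8],[-1.5,1.2,3,0,0.8],[-1.5,1.2,3,0,0.8]]])

```text
t: 13.45
eef_pos: [504.9, 95.6, 410.2]
eef_rot: [-1.568, 0.0, -2.271]
wrist_force: [1.0, -0.2, -0.3]
width: 68.4
```

Run:
```python
from h import *
s=bot.get_state();print(s["t"],s["eef_pos"],s["wrist_force"],s["width"])
d=imaging.get_image("scene"); a=d["img"][200:300,320:420,::-1]
w=imaging.get_image("wrist"); b=w["img"][60:260,220:420,::-1]
cv2.imwrite("pics/s8.png",np.hstack([cv2.resize(x,(400,400),interpolation=cv2.INTER_CUBIC) for x in(a,b)]))
cv2.imwrite("pics/s8f.png",d["img"][:,:,::-1])
for z in (92,113,137): print(z,proj(w,(566.8,46,z)),proj(d,(566.8,46,z)))
```

```text
13.45 [504.92677109  95.5516936  410.17850299] [ 1.01807636 -0.23367172 -0.31941837] 68.43542481568797
92 [316.81682787 128.99622741] [371.66431573 263.7204337 ]
113 [316.62722657 128.77002382] [372.54685251 253.009385  ]
137 [316.37033234 128.46353649] [373.59330509 240.30894586]
```

View pics/s8.png

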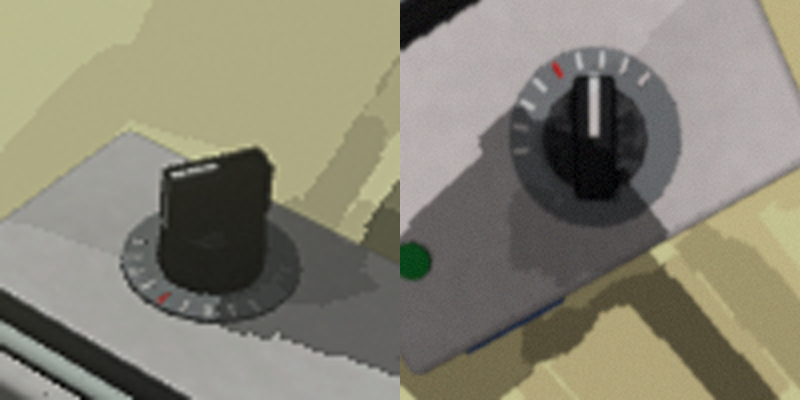

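View pics/s8f.png

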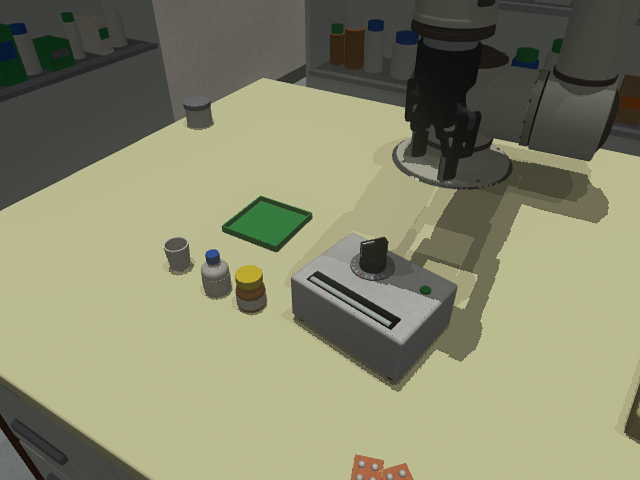

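The knob stands upright and flush on the dial. Its top centre at scene pixel (374,240) matches the projection for a fully seated knob (373.6,240.3). The bystanders haven't moved, and the gripper is clear.

Run:
```python
from workcell import bot
print(bot.close_job())
```

```text
the job is handed in; nothing more can be done
None
```

The knob is fitted on the brass D-shaft, snapped home against the dial plate and released. I handed the job in at about 13.5 s of the 72 s allowed.

- **Finding the flat:** I gripped the knob across its 14 mm bar and read the flat's direction from the wrist camera, about -0.70 rad in world axes. With the pointer lined up to that, the knob slid onto the shaft with no more than noise-level force, so no turning search was needed.
- **Pressing home:** The catches met it at about 6 mm above the seat. The highest reading there was 6.7 N, below the 10–16 N stated; readings come only at the end of each move, so the peak was probably missed. It then pulled in with a downward tug of about 3.6 N.
- **Seat check:** The tool height stopped at 288.7 mm, as worked out from the grasp height, and stayed there under a 10 N push with about 5 N sideways. The highest force read was about 11 N, well under the 60 N limit.
- **After release:** The scene camera shows the knob upright and flush. The centre of its top is within half a pixel of where a fully seated knob should appear. The jar, bottle and beaker look unmoved in that picture, and the gripper is clear of everything.
- **A disagreement:** The shaft position differed between measurements by 1 to 2 mm (brass end versus dial circle, wrist versus top camera). This is within the calibration error and did not affect the fit.

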